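Weigh a sample bottle on a two-pan balance

TASK

Weigh the amber bottle with the blue cap on the two-pan balance. First clear the red stopper off the steel pan onto the bench, then stand the bottle upright on the blue pan, and then add weights to the steel pan one at a time until the beam is level, with the red pointer at rest inside the green band. Leave weights you do not need on their mat or the bench, and leave the other things alone.

Things in the scene. Friction and masses are not known exactly. Their poses are not given: they have to be found in the camera images.
- balance: grey two-pan balance, fixed to the bench: base 110 (x) by 200 (y) mm, 25 high, with a fork and pivot at its middle and a white dial (80 wide, up to 215 mm above the bench) over the pivot, facing -x. Origin on the bench under the pivot; the beam runs along its y axis, pivot 80 mm up; its +y arm carries the steel pan, its -y arm the blue pan, each 140 mm from the pivot. The pans stay horizontal as the beam tilts, and where a load stands on its pan makes no difference
- beam (a joint): tilt of the beam, rad: 0 level, positive when the blue pan is down and the steel pan up; stops at -0.2 and +0.2 (each pan then 28 mm above or below its level height). A spring and damper make it settle in under a second at 0.0188 rad for every 10 g of difference between the pans, up to the stops at about 106 g. The red pointer moves over the dial with it; the green band covers -0.06 to +0.06, so about 32 g either way still counts as level
- steel_pan_top (a point): centre of the upper face of the steel pan (left, +y side; for the weights): round, 140 mm diameter, flat, 6 mm thick, no rim; 106 mm above the bench when the beam is level
- blue_pan_top (a point): centre of the upper face of the blue pan (right, -y side; for the bottle): round, 120 mm diameter, flat, 6 mm thick, no rim; 106 mm above the bench when the beam is level
- sample_bottle_mid (a point): amber bottle with a BLUE cap, 56 mm diameter, 109 high, closed; point on its axis 54 mm above its underside, z along the axis. It weighs between 140 and 260 g, different each time, so one weight is never enough
- stopper_mid (a point): red rubber stopper, 28 mm diameter at the top and narrower below (collides as a 28 mm cylinder), 27 high, about 20 g, standing on the steel pan at the start; point at its centre, half-way up. The bench to the right of the blue pan, about x 0.50, y -0.41, is always free to put it on
- mat: grey mat for the weights, fixed, 200 (x) by 100 (y) by 3 mm; the three weights stand in a row along its x axis about 62 mm apart, in any order; origin at the centre of its underside
- weight_100_a_mid (a point): one of two equal 100 g weights, silvery steel: body 25 mm diameter and 26 high, with a knob of 18 mm diameter on top, 44 mm high in all; point on its axis, half-way up; stands upright on the mat at the start
- weight_100_b_mid (a point): the other 100 g weight, same as weight_100_a: 25 mm diameter, 44 mm high in all; point on its axis, half-way up; stands upright on the mat at the start
- weight_50_mid (a point): the 50 g weight, brass-yellow: body 20 mm diameter and 20 high, with a knob of 15 mm diameter on top, 36 mm high in all; point on its axis, half-way up; stands upright on the mat at the start
- vial: small amber bottle with a WHITE cap, 42 mm diameter, 87 high; bystander (not the sample); origin at the centre of its underside
- timer: white bench timer, 66 x 62 x 19 mm; bystander; origin at the centre of its underside
- tape_roll: roll of beige tape lying flat, 69 mm diameter, 19 high; bystander; origin at the centre of its underside
- erlenmeyer: conical flask with yellow content, 63 mm diameter, 105 high; bystander; origin at the centre of its underside
- black_stopper: BLACK rubber stopper standing on the bench, 22 mm diameter, 21 high; bystander; origin at the centre of its underside
- sample_bottle: the same thing as point sample_bottle_mid; origin at the centre of its underside
- stopper: the same thing as point stopper_mid; origin at the centre of its underside
- weight_100_a: the same thing as point weight_100_a_mid; origin at the centre of its underside
- weight_100_b: the same thing as point weight_100_b_mid; origin at the centre of its underside
- weight_50: the same thing as point weight_50_mid; origin at the centre of its underside

How it is judged (in metres and radians):
On the way, in this order (a step that is already met when the one before it is completed fails the run):
1. the red stopper is off the balance, on the bench (height (world z) of stopper_mid below 0.03 m and contact force between the fingers and stopper below 0.1 N), for 0.2 s.
2. the bottle stands released and upright on the blue pan and has tipped the beam (horizontal distance between sample_bottle_mid and blue_pan_top below 0.05 m and z of sample_bottle_mid in the frame of blue_pan_top between 0.045 and 0.065 m and angle between sample_bottle_mid's own z axis and vertical below 0.12 rad and contact force between the fingers and sample_bottle below 0.1 N and value of joint beam above 0.15 rad), for 0.2 s.
3. a first weight stands released on the steel pan ((((horizontal distance between weight_100_a_mid and steel_pan_top below 0.072 m and z of weight_100_a_mid in the frame of steel_pan_top between 0.005 and 0.035 m) and contact force between the fingers and weight_100_a below 0.1 N) or ((horizontal distance between weight_100_b_mid and steel_pan_top below 0.072 m and z of weight_100_b_mid in the frame of steel_pan_top between 0.005 and 0.035 m) and contact force between the fingers and weight_100_b below 0.1 N) or ((horizontal distance between weight_50_mid and steel_pan_top below 0.072 m and z of weight_50_mid in the frame of steel_pan_top between 0.005 and 0.035 m) and contact force between the fingers and weight_50 below 0.1 N))), for 0.2 s.
At the end, for the whole second after the job is handed in: Beam at rest within 0.06 rad of level; bottle at rest, upright (0.12 rad) on the blue pan within 50 mm of its centre; one or more weights on the steel pan, the others down on the mat or bench; red stopper down on the bench or mat, off the balance (value of joint beam between -0.06 and 0.06 rad and velocity of joint beam between -0.05 and 0.05 rad/s and horizontal distance between sample_bottle_mid and blue_pan_top below 0.05 m and z of sample_bottle_mid in the frame of blue_pan_top between 0.045 and 0.065 m and angle between sample_bottle_mid's own z axis and vertical below 0.12 rad and height (world z) of stopper_mid below 0.03 m and ((horizontal distance between weight_100_a_mid and steel_pan_top below 0.072 m and z of weight_100_a_mid in the frame of steel_pan_top between 0.005 and 0.035 m) or height (world z) of weight_100_a_mid below 0.035 m) and ((horizontal distance between weight_100_b_mid and steel_pan_top below 0.072 m and z of weight_100_b_mid in the frame of steel_pan_top between 0.005 and 0.035 m) or height (world z) of weight_100_b_mid below 0.035 m) and ((horizontal distance between weight_50_mid and steel_pan_top below 0.072 m and z of weight_50_mid in the frame of steel_pan_top between 0.005 and 0.035 m) or height (world z) of weight_50_mid below 0.035 m) and ((horizontal distance between weight_100_a_mid and steel_pan_top below 0.072 m and z of weight_100_a_mid in the frame of steel_pan_top between 0.005 and 0.035 m) or (horizontal distance between weight_100_b_mid and steel_pan_top below 0.072 m and z of weight_100_b_mid in the frame of steel_pan_top between 0.005 and 0.035 m) or (horizontal distance between weight_50_mid and steel_pan_top below 0.072 m and z of weight_50_mid in the frame of steel_pan_top between 0.005 and 0.035 m)) and linear speed of sample_bottle below 0.03 m/s); the robot touches nothing.
It fails at once if a bystander was pushed more than 30 mm (distance of any of vial, timer, black_stopper from where it was at the start of the episode above 0.03 m).
It fails at once if the sample bottle was tipped over (angle between sample_bottle_mid's own z axis and vertical above 0.8 rad).
It also fails if it takes over 72 s, if anything falls off the work surface, if the arm or the gripper's body presses on something with over 40 N, if the wrist force passes 120 N, or if a joint passes its speed limit or range.

ROBOT

A 6-joint arm with a two-finger parallel gripper is mounted at the origin on a cart in front of the work surface, level with it; the furniture and walls round the work are solid. World frame = base frame: x ahead of the robot, y to its left, z up, the work surface at z = 0. Lengths are in m, angles in degrees, forces in N, time in s.
With the tool pointing down it reaches from about 0.35 to 0.875 m from the base axis. Payload 4.2 kg.
Tool frame: the origin (TCP) lies midway between the tips of the shut fingers; the grasp point (between the pads) lies 19 mm behind it; z points along the fingers, y is the line along which they close (so a half turn about z gives the same grasp; the last joint's range is limited). The gripper opens to 87 mm and grips with 3 to 60 N. Pads are 19 mm wide; open, the fingers measure 117 mm over their backs; the gripper's body (75 mm by 190 mm) begins 51 mm behind the grasp point.
Start: joints at [80.821, 22.042, 0.453, 0, -68.411, -14.817], TCP at [0.254, 0.571, 0.223] pointing down, gripper open.
Joint ranges: [-179.83, 179.83], [-69.29, 118.12], [-61.27, 80.66], [-181.25, 117.63], [-171.15, -9.14], [-177.46, 177.46]. Speed limits (degrees/s): [159.86, 159.86, 180, 180, 180, 180].

INTERFACE

Orientations are given as [roll, pitch, yaw] about the fixed x, y, z axes, in that order (R = Rz(yaw) Ry(pitch) Rx(roll)).
In Python, from workcell import env gives the robot as it stands. The module is installed in compiled form; this text tells all that it offers. Calls block until the motion is done:
- env.goto(position, orientation): joint-space move of the TCP to a pose.
- env.move_straight(position, rotation=None, rate=0.15, force_limit=None): straight line of the TCP; rotation=None keeps the orientation; rate is the mean speed in m/s. With force_limit (N) it stops when the force on the tool has changed by that much, and returns True; else False.
- env.set_joints(angles): joint-space move.
- env.gripper_to(opening, grasp_force=None): opening from 0.0 (shut) to 1.0 (fully open); grasp_force is the grip in N (None keeps the last); returns when the fingers have stopped.
- env.dwell(seconds).
- env.inverse_kinematics(position, orientation): joint angles nearest the present ones, or None.
- env.read_state(): the state.
- env.grab_frame(name): name is "scene" or "top" or "wrist"; returns a dict with "image" (400x640x3 uint8, blue, green, red), "fx", "fy", "cx", "cy" (pixels), "position" and "orientation" of the camera in the world. Camera axes: x right, y up, looking along -z (the intrinsics and any distortion apply to the point x, -y, -z); pixel columns grow to the right and rows downward; lengths in m; the calibration is good to about 2 mm. A picture is of the moment at which its call begins. There is no depth.
A pose or a line that the arm cannot do raises env.Unreachable and nothing moves.
- env.close_job(): hands the job in; it is judged then, once.
Trained networks look in a picture, given as the dict that the camera call returned (one of the last four; its "shot" number tells which), for a name from the list of things; names that differ only in an ending like _2 or _b are one class to them, and where a whole thing is asked for, a point or a joint stands for the part that bears it (a point fixed in the world has none). Each returns a list of dicts, best first, with "score" (0 to 1); they miss things now and then, are a little off and sometimes report something else, mostly with a low value. They report only what shows in the picture. A call takes as long as a camera call.
- env.search_frame(picture, thing): "xyz" ([x, y, z] in m, in world coordinates, good to about 4 mm: the middle of the surface that is visible of it).
- env.trace(picture, thing): "mask" (400x640 bool, what is visible of it).
The state is a dict: "clock": time; "joint_positions": joint angles; "qvel": joint speeds; "joint_torque": joint torques, N m; "position": TCP position; "tool_rot": TCP orientation; "force": force on the tool from outside, world axes, zero at the start; "wrist_torque": the same for the moment, N m; "opening": opening from 0.0 (shut) to 1.0 (fully open); "finger_force": force on a finger pad.
Only numpy, scipy, OpenCV 4.12 (cv2) and the standard library are available. Lean on these libraries where they do the work, as an engineer would, in place of code of your own. Each camera call takes 0.05 s, during which the arm holds its last target. There are 200 camera calls.

## Working session

There is one attempt and no reset: what is moved stays moved. The work goes in short steps, each a Python script; the robot and the scene stay as the last script left them, time stands still between calls to the robot, and variables do not carry over. Pictures are saved under pics/ and viewed, at most 10 in all, crops included, and the job is handed in when it is done.

```bash
mkdir -p pics; python3 - <<'E'
from workcell import env
import cv2
for n in("scene","top"):
    f=env.grab_frame(n); cv2.imwrite(f"pics/{n}0.png",f["image"]); print(n,f["position"],f["orientation"],f["fx"],[k for k in f])
    for t in("balance","steel_pan_top","blue_pan_top","sample_bottle","stopper","mat","weight_100_a","weight_50","vial","timer","black_stopper","tape_roll","erlenmeyer"):
        try:print(t,[( [round(float(v),3) for v in d["xyz"]],round(d["score"],2)) for d in env.search_frame(f,t)[:3]])
        except Exception as e:print(t,e)
s=env.read_state();print(s["clock"],s["tool_rot"])
E
```

```text
scene [-0.17723868  0.73325322  0.55225641] [  65.98603009   -1.28821193 -133.28875948] 366.4321482035491 ['image', 'fx', 'fy', 'cx', 'cy', 'position', 'orientation', 'shot']
balance [([0.468, -0.117, 0.1], 0.8), ([0.397, 0.488, 0.016], 0.48)]
steel_pan_top [([0.465, 0.021, 0.106], 0.83)]
blue_pan_top [([0.466, -0.262, 0.113], 0.88)]
sample_bottle [([0.624, -0.211, 0.075], 0.77)]
stopper [([0.476, 0.003, 0.116], 0.43)]
mat [([0.437, 0.312, 0.005], 0.77)]
weight_100_a [([0.446, 0.297, 0.03], 0.71), ([0.505, 0.292, 0.028], 0.62)]
weight_50 [([0.39, 0.31, 0.021], 0.59)]
vial [([0.468, 0.454, 0.052], 0.86)]
timer [([0.4, 0.49, 0.018], 0.98)]
black_stopper [([0.446, 0.295, 0.028], 0.7), ([0.554, 0.398, 0.017], 0.41)]
tape_roll [([0.369, -0.301, 0.018], 0.76)]
erlenmeyer [([0.667, -0.399, 0.035], 0.63)]
top [0.22490581 0.02367144 1.96730449] [  9.77530829   0.56479364 -90.01516931] 499.1380847823487 ['image', 'fx', 'fy', 'cx', 'cy', 'position', 'orientation', 'shot']
balance [([0.471, -0.127, 0.098], 0.81)]
steel_pan_top [([0.469, 0.004, 0.101], 0.85)]
blue_pan_top [([0.471, -0.276, 0.109], 0.58)]
sample_bottle [([0.634, -0.221, 0.107], 0.53), ([0.375, -0.316, 0.019], 0.44)]
stopper [([0.481, -0.002, 0.123], 0.44)]
mat [([0.447, 0.293, 0.003], 0.82)]
weight_100_a []
weight_50 [([0.478, -0.138, 0.088], 0.48)]
vial [([0.484, 0.445, 0.065], 0.45), ([0.479, -0.138, 0.087], 0.42)]
timer [([0.405, 0.478, 0.018], 0.66)]
black_stopper [([0.473, 0.004, 0.1], 0.69)]
tape_roll [([0.376, -0.315, 0.018], 0.64), ([0.473, 0.005, 0.102], 0.56)]
erlenmeyer [([0.633, -0.221, 0.106], 0.74), ([0.669, -0.404, 0.049], 0.7)]
1.4 [-1.79998294e+02  2.81166707e-04 -2.39959462e+01]
```

View pics/scene0.png

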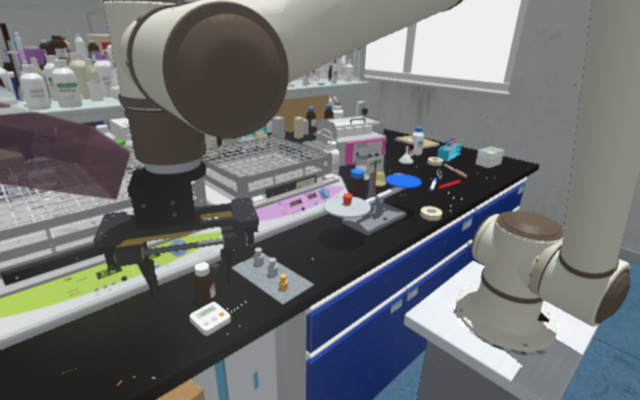

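View pics/top0.png

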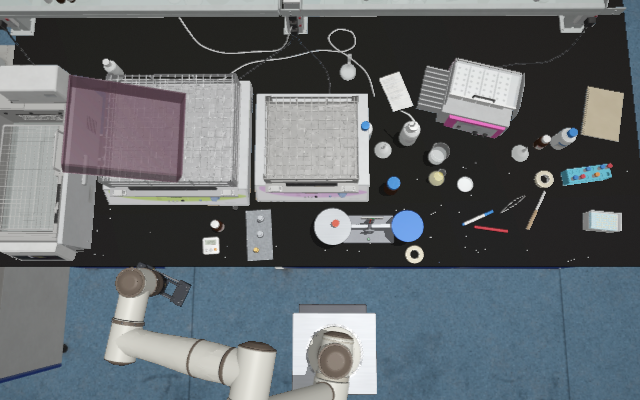

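The scene view shows the stopper on the steel pan (347,199), the weights on the mat (258,255), (271,267) and (283,283), with the brass one nearest the robot. The top view shows the blue-capped bottle at (394,183), the stopper at (335,224), the blue pan at (407,226), the weights at (259,215), (261,232) and (256,249), and the vial at (217,224). Next is a wrist view above the steel pan.

```bash
cat > h.py <<'E'
from workcell import env
import cv2, numpy as np
from scipy.spatial.transform import Rotation as R
BX=[180,0,-90]; BY=[180,0,0]     # fingers closing along x / along y
def px2w(f,u,v,z):
    d=R.from_euler("xyz",f["orientation"],degrees=True).apply([(u-f["cx"])/f["fx"],-(v-f["cy"])/f["fy"],-1])
    p=np.array(f["position"]); return p+d*(z-p[2])/d[2]
def blobs(f,lo,hi,z,amin=15):
    hsv=cv2.cvtColor(f["image"],cv2.COLOR_BGR2HSV); m=cv2.inRange(hsv,np.array(lo),np.array(hi))
    n,_,st,c=cv2.connectedComponentsWithStats(m)
    return sorted([(int(st[i,4]),c[i].round(1).tolist(),px2w(f,*c[i],z).round(4).tolist()) for i in range(1,n) if st[i,4]>=amin],reverse=True)[:4]
RED=((0,140,90),(8,255,255)); BLUE=((100,130,70),(118,255,255))
def seen(f,*ts):
    for t in ts: print(t,[(np.round(d["xyz"],3).tolist(),round(d["score"],2)) for d in env.search_frame(f,t)[:3]])
def st():
    s=env.read_state(); print("t",round(s["clock"],1),"pos",np.round(s["position"],3),"F",np.round(s["force"],1),"open",round(s["opening"],3),"ff",np.round(s["finger_force"],1))
E
python3 - <<'E'
from h import *
f=env.grab_frame("top"); print("red",blobs(f,*RED,.128,5)); print("blue",blobs(f,*BLUE,.109))
env.goto([0.47,0.0,0.30],BX); st()
f=env.grab_frame("wrist"); cv2.imwrite("pics/w1.png",f["image"]); print(f["position"],f["orientation"])
print(blobs(f,*RED,.128)); seen(f,"stopper","steel_pan_top","balance")
E
```

```text
red [(27, [335.0, 222.6], [0.4843, -0.0053, 0.128])]
blue [(801, [407.0, 225.3], [0.4764, -0.2757, 0.109]), (187, [28.9, 373.3], [-0.0577, 1.0964, 0.109]), (151, [393.2, 182.6], [0.6404, -0.2277, 0.109]), (136, [520.6, 267.3], [0.3195, -0.6891, 0.109])]
t 3.6 pos [0.47  0.001 0.3  ] F [-1.   0.3  0.2] open 1.001 ff 0.0
[ 0.47043987 -0.07829209  0.46345062] [-1.63420301e+01  4.40403771e-02 -1.79859537e+02]
[(350, [312.2, 177.4], [0.4829, -0.0074, 0.128])]
stopper [([0.48, -0.005, 0.125], 0.66), ([0.448, 0.268, 0.003], 0.62)]
steel_pan_top [([0.467, 0.0, 0.103], 0.86)]
balance [([0.47, -0.074, 0.093], 0.66)]
```

View pics/w1.png

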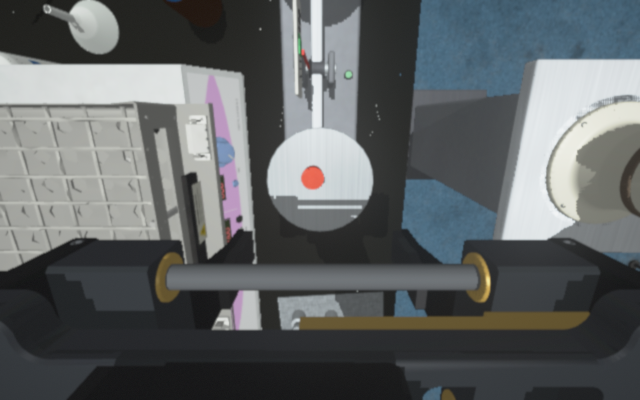

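The wrist view shows the red stopper at (312,177), the steel pan circle at about (320,180), and the incubator edge at column 245. That edge is near the gripper body's sweep, so I'm triangulating its height before descending.

```bash
python3 - <<'E'
from h import *
t=env.grab_frame("top"); w=env.grab_frame("wrist")
def ray(f,u,v):
    a=px2w(f,u,v,0); p=np.array(f["position"]); d=a-p; return p,d/np.linalg.norm(d)
for n,a,b in(("outer corner",(369,200),(245,72)),("panel top corner",(368,184),(183,66)),("tray corner",(359,181),(137,104)),("stopper",(335,222.6),(312.2,177.4)),("pan",(332.5,226),(320,180))):
    p,d=ray(t,*a);q,e=ray(w,*b); s=np.linalg.lstsq(np.c_[d,-e],q-p,rcond=None)[0]
    print(n,(p+d*s[0]).round(3),(q+e*s[1]).round(3))
print(px2w(w,320,180,.101),px2w(w,312.2,177.4,.12))
cv2.imwrite("pics/tc.png",cv2.resize(t["image"][150:270,240:440],None,fx=4,fy=4,interpolation=cv2.INTER_CUBIC))
E
```

```text
outer corner [ 0.605 -0.149 -0.059] [ 0.603 -0.151 -0.059]
panel top corner [ 0.638 -0.133  0.096] [ 0.637 -0.136  0.096]
tray corner [ 0.621 -0.09   0.223] [ 0.621 -0.088  0.223]
stopper [ 0.485 -0.006  0.123] [ 0.483 -0.007  0.123]
pan [0.476 0.004 0.098] [0.474 0.002 0.097]
[0.47356662 0.00156833 0.101     ] [ 0.48308654 -0.00590397  0.12      ]
```

View pics/tc.png

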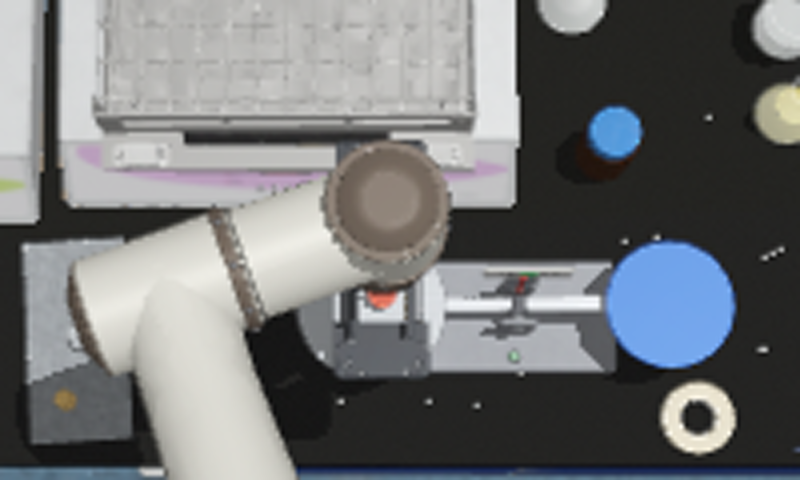

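```bash
python3 - <<'E'
from h import *
env.goto([.483,-.006,.17],BX); env.move_straight([.483,-.006,.105],rate=.1)
env.gripper_to(0.1,10); st()
env.move_straight([.483,-.006,.30],rate=.3); st()
env.goto([.50,-.41,.12],BX); env.move_straight([.50,-.41,.0055],rate=.12,force_limit=4); st()
env.gripper_to(.7); env.move_straight([.50,-.41,.2],rate=.3)
env.goto([.637,-.25,.30],BX); f=env.grab_frame("wrist"); cv2.imwrite("pics/w2.png",f["image"]); st()
print(blobs(f,*BLUE,.109),blobs(f,*RED,.027)); seen(f,"sample_bottle","blue_pan_top","stopper")
E
```

```text
t 6.3 pos [ 0.483 -0.006  0.105] F [-0.7 -0.5 -0.7] open 0.315 ff 10.0
t 7.1 pos [ 0.482 -0.006  0.298] F [-0.7 -0.1 -0.9] open 0.315 ff 10.0
t 9.7 pos [ 0.499 -0.409  0.004] F [0.4 0.1 6.1] open 0.318 ff 10.0
t 12.4 pos [ 0.636 -0.251  0.298] F [-0.5 -0.4  0.1] open 0.703 ff 0.0
[(7212, [449.9, 157.9], [0.4761, -0.2796, 0.109]), (1173, [318.9, 195.2], [0.6403, -0.2312, 0.109])] [(452, [418.5, 57.1], [0.5009, -0.4093, 0.027])]
sample_bottle [([0.64, -0.24, 0.108], 0.94)]
blue_pan_top [([0.477, -0.272, 0.107], 0.81)]
stopper [([0.5, -0.405, 0.024], 0.8), ([0.476, -0.274, 0.106], 0.54)]
```

View pics/w2.png

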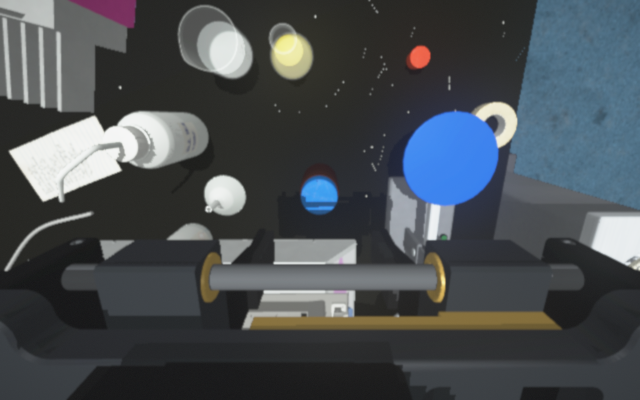

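The cap is at (319,195), giving x 0.640, y -0.230, which matches the top view. The red stopper is on the bench at (418,57). A white flask at (225,195) is close in +x, so I'll grip at 45°.

```bash
python3 - <<'E'
from h import *
env.gripper_to(1.0); env.goto([.640,-.229,.17],[180,0,-135]); print(env.move_straight([.640,-.229,.049],rate=.1,force_limit=8)); st()
env.gripper_to(.3,20); st()
env.move_straight([.640,-.229,.30],rate=.2); st()
env.goto([.475,-.277,.25],BX); env.dwell(.2); st()
print(env.move_straight([.475,-.277,.124],rate=.08,force_limit=5)); st()
f=env.grab_frame("scene"); cv2.imwrite("pics/s3.png",cv2.resize(f["image"][100:260,300:500],None,fx=4,fy=3.75,interpolation=cv2.INTER_CUBIC))
E
```

```text
False
t 15.4 pos [ 0.641 -0.229  0.05 ] F [ 0.2 -0.2  0.2] open 0.994 ff 0.0
t 16.1 pos [ 0.64  -0.229  0.049] F [-1.4  0.5  1.2] open 0.638 ff 20.0
t 17.5 pos [ 0.639 -0.229  0.298] F [ 0.1  0.2 -2.3] open 0.64 ff 20.0
t 18.6 pos [ 0.476 -0.277  0.25 ] F [-0.5 -0.6 -2.1] open 0.638 ff 20.0
True
t 20.0 pos [ 0.474 -0.277  0.127] F [-0.9  1.1  5.2] open 0.638 ff 20.0
```

View pics/s3.png

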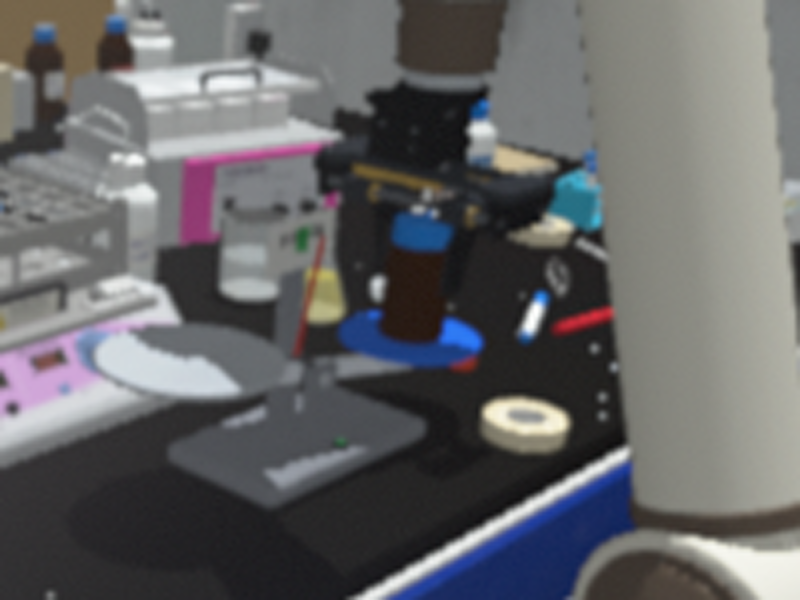

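The crop shows the bottle upright on the blue pan at (415,290), with the pan down and the pointer tipped. I'll release it and go to the mat.

```bash
python3 - <<'E'
from h import *
env.gripper_to(1.0); st(); env.move_straight([.475,-.277,.30],rate=.25)
env.goto([.445,.28,.25],BY); st()
f=env.grab_frame("wrist"); cv2.imwrite("pics/w4.png",f["image"])
seen(f,"weight_100_a","weight_50","mat")
for t,z in(("weight_100_a",.035),("weight_50",.03)):
  for d in env.trace(f,t)[:3]:
    v,u=np.nonzero(d["mask"]); print(t,round(d["score"],2),len(u),u.mean().round(1),v.mean().round(1),px2w(f,u.mean(),v.mean(),z).round(4))
E
```

```text
t 20.9 pos [ 0.473 -0.276  0.125] F [-0.2  0.3 -0.3] open 1.0 ff 0.0
t 23.7 pos [0.445 0.279 0.25 ] F [ 0.  -0.3  0.1] open 1.002 ff 0.0
weight_100_a [([0.521, 0.286, 0.045], 0.65), ([0.461, 0.288, 0.041], 0.57)]
weight_50 [([0.397, 0.306, 0.029], 0.65)]
mat [([0.466, 0.296, 0.001], 0.85)]
weight_100_a 0.69 262 314.8 122.0 [0.5163 0.2874 0.035 ]
weight_100_a 0.57 290 315.0 167.2 [0.4572 0.2876 0.035 ]
weight_50 0.68 183 305.1 209.1 [0.3958 0.3023 0.03  ]
```

View pics/w4.png

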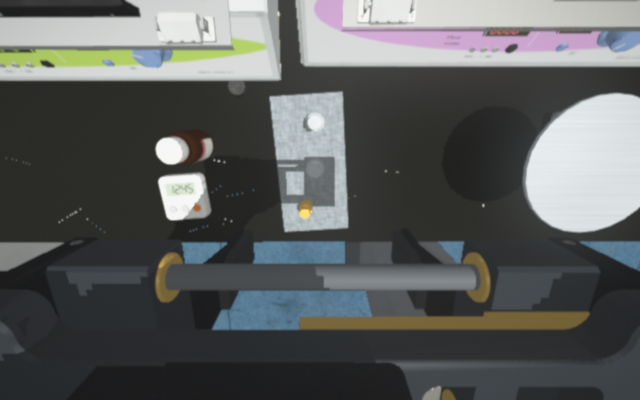

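The weights are at (315,122), (315,167) and (305,209), on the mat with roughly the stated spacing. The vial and timer are well clear. I'll place the first 100 g weight.

```bash
cat >> h.py <<'E'
def carry(p,q,zrel):
    env.gripper_to(.75); env.goto([*p,.10],[180,0,-180]); print(env.move_straight([*p,.0065],rate=.1,force_limit=8))
    env.gripper_to(.1,10); st(); env.move_straight([*p,.12],rate=.25)
    env.goto([*q,.22],BX); env.dwell(.1); st(); print(env.move_straight([*q,zrel],rate=.1,force_limit=6)); st()
    env.gripper_to(.6); env.move_straight([*q,.25],rate=.25); st()
E
python3 - <<'E'
from h import *
carry((.457,.288),(.474,.042),.137)
env.goto([.474,0.06,.32],BX)
f=env.grab_frame("wrist"); cv2.imwrite("pics/w5.png",f["image"]); seen(f,"steel_pan_top","weight_100_a")
f=env.grab_frame("scene"); cv2.imwrite("pics/s5.png",cv2.resize(f["image"][140:240,320:440],None,fx=6,fy=6,interpolation=cv2.INTER_CUBIC)); seen(f,"steel_pan_top","blue_pan_top","weight_100_a")
E
```

```text
False
t 29.2 pos [0.457 0.288 0.007] F [0.8 0.6 0.4] open 0.282 ff 10.0
t 31.6 pos [0.474 0.042 0.22 ] F [ 0.9  0.6 -0. ] open 0.285 ff 10.0
False
t 32.6 pos [0.474 0.042 0.138] F [ 0.3 -0.3 -0.7] open 0.281 ff 10.0
t 34.0 pos [0.474 0.042 0.25 ] F [ 0.4  0.5 -1.1] open 0.597 ff 0.0
steel_pan_top [([0.469, -0.004, 0.133], 0.85)]
weight_100_a [([0.478, 0.037, 0.177], 0.81)]
steel_pan_top [([0.462, 0.017, 0.137], 0.75), ([0.386, 0.308, 0.021], 0.49), ([0.659, -0.401, 0.034], 0.29)]
blue_pan_top [([0.452, -0.249, 0.077], 0.78), ([0.47, 0.457, 0.054], 0.28)]
weight_100_a [([0.465, 0.048, 0.157], 0.63)]
```

View pics/s5.png

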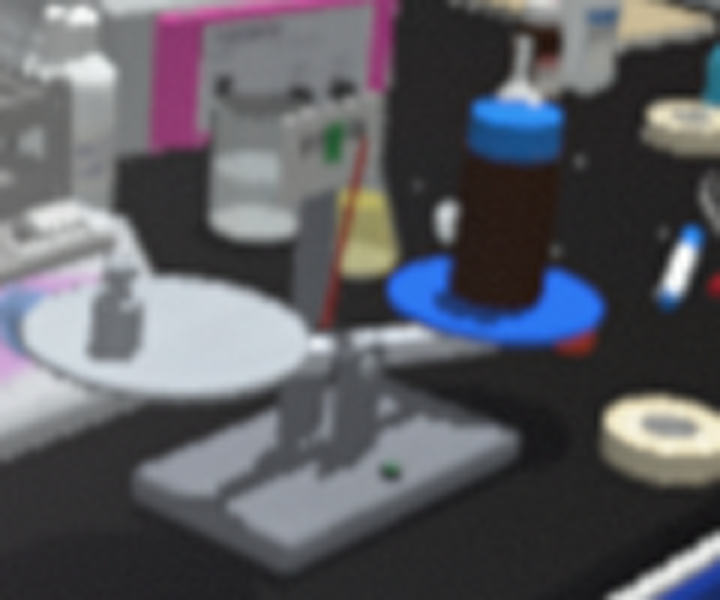

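The first weight stands upright on the steel pan at (115,320). The pointer is still near its stop, so the bottle weighs about 200 g or more. I'll add the second 100 g weight.

```bash
python3 - <<'E'
from h import *
carry((.516,.287),(.474,-.002),.135)
env.dwell(.5)
f=env.grab_frame("scene"); cv2.imwrite("pics/s6.png",cv2.resize(f["image"][140:240,320:440],None,fx=6,fy=6,interpolation=cv2.INTER_CUBIC)); seen(f,"steel_pan_top","blue_pan_top")
f=env.grab_frame("wrist"); seen(f,"steel_pan_top","weight_100_a")
E
```

```text
False
t 38.8 pos [0.516 0.287 0.007] F [ 0.3  0.4 -0.4] open 0.285 ff 10.0
t 41.3 pos [ 0.474 -0.002  0.22 ] F [ 0.7 -0.  -1.3] open 0.284 ff 10.0
False
t 42.3 pos [ 0.475 -0.002  0.136] F [ 0.8 -1.1 -0.4] open 0.288 ff 10.0
t 43.6 pos [ 0.474 -0.002  0.25 ] F [ 0.4  0.1 -0.9] open 0.6 ff 0.0
steel_pan_top [([0.46, 0.025, 0.115], 0.82), ([0.552, 0.396, 0.02], 0.53), ([0.468, 0.048, 0.132], 0.28)]
blue_pan_top [([0.454, -0.247, 0.103], 0.7)]
steel_pan_top [([0.473, -0.005, 0.108], 0.67)]
weight_100_a [([0.479, -0.008, 0.134], 0.95), ([0.477, 0.035, 0.133], 0.69)]
```

View pics/s6.png

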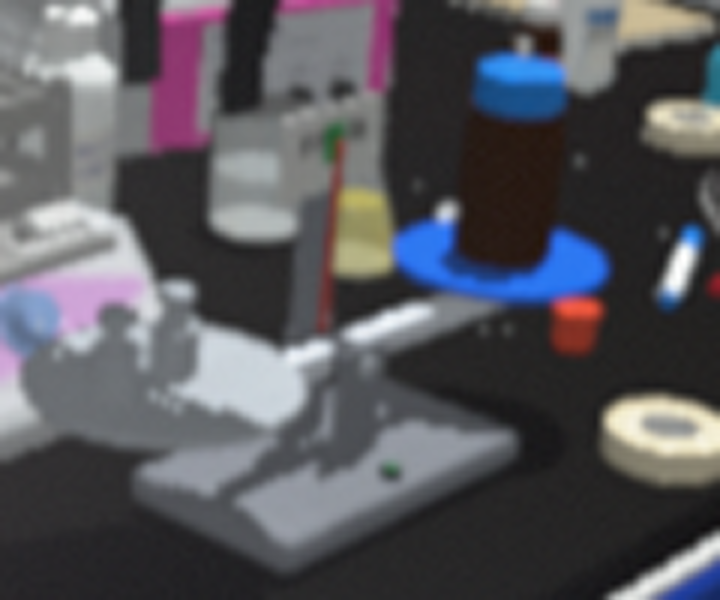

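The second weight is upright on the pan. The pointer tip is near (340,140) beside the green band at about (325–345), which is too close to judge by eye. I'll measure the tilt from the blue pan's front edge, calibrated on earlier frames with known tilt (-0.038 at the start, +0.2 at the stop).

```bash
python3 - <<'E'
from h import *
now=env.grab_frame("scene"); cv2.imwrite("pics/s7.png",now["image"])
s3=cv2.imread("pics/scene0.png").copy(); s3[100:260,300:500]=cv2.resize(cv2.imread("pics/s3.png"),(200,160),interpolation=cv2.INTER_AREA)
s5=cv2.imread("pics/scene0.png").copy(); s5[140:240,320:440]=cv2.resize(cv2.imread("pics/s5.png"),(120,100),interpolation=cv2.INTER_AREA)
Rm=lambda f,P:(lambda q:(f["cx"]+f["fx"]*q[:,0]/-q[:,2],f["cy"]-f["fy"]*q[:,1]/-q[:,2]))(R.from_euler("xyz",f["orientation"],degrees=True).inv().apply(P-np.array(f["position"])))
a=np.linspace(0,2*np.pi,721)
def pred(th):   # lower rim of the pan's top face
    c=np.array([.4755,-.1365-.14*np.cos(th),.106-.14*np.sin(th)]); P=c+np.c_[.06*np.cos(a),.06*np.sin(a),0*a]
    u,v=Rm(now,P); return u,v
cols=np.arange(392,414)
def edge(im):
    im=im.astype(float); b=im[:,:,0]-im[:,:,2]; out=[]
    for c in cols:
        k=b[165:215,c]; m=np.where(k>.5*k.max())[0]; i=m.max(); h=.5*k.max()
        out.append(165+i+(k[i]-h)/(k[i]-k[i+1]))
    return np.array(out)
def pe(th):
    u,v=pred(th); m=v>v.mean(); o=np.argsort(u[m]); return np.interp(cols,u[m][o],v[m][o])
ths=np.linspace(-.25,.3,111); tab=[pe(t) for t in ths]
for n,im in(("start(-.038)",cv2.imread("pics/scene0.png")),("stop(.2)",s3),("after1",s5),("now",now["image"])):
    e=edge(im); d=[np.median(e-t) for t in tab]; print(n,np.median(e).round(2),"theta",np.interp(0,d[::1] if d[0]<d[-1] else d[::-1],ths if d[0]<d[-1] else ths[::-1]).round(4))
E
```

```text
start(-.038) 187.01 theta -0.0038
stop(.2) 196.6 theta 0.2361
after1 196.43 theta 0.2294
now 189.34 theta 0.0561
```

The known frames give a consistent offset of +0.035, so the beam is at about +0.020 rad. That is level with margin, puts the bottle at about 211 g, and means the 50 g weight stays on the mat.

```bash
python3 - <<'E'
from h import *
env.move_straight([.474,-.002,.30]); env.dwell(.5); st(); print(env.close_job())
E
```

```text
t 45.5 pos [ 0.474 -0.002  0.3  ] F [-0.4  0.1 -0.5] open 0.599 ff 0.0
the job is handed in; nothing more can be done
None
```

I handed the job in at 45.5 s: the red stopper is on the bench, the bottle is upright on the blue pan, and two 100 g weights on the steel pan hold the beam at about +0.02 rad (limit 0.06); the hand-in returned no verdict.

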